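Put the rivet die away and screw its canister shut

ROBOT

A 6-joint arm with a two-finger parallel gripper is mounted at the origin on the work surface. World frame = base frame: x ahead of the robot, y to its left, z up, the work surface at z = 0. Lengths are in mm, angles in rad, forces in N, time in s.
With the tool pointing down it reaches from about 275 to 1000 mm from the base axis. Payload 8.4 kg.
Tool frame: the origin (TCP) lies on the mounting face of the last link; the fingertips stand 173 mm ahead of it and the grasp point (between the pads) lies 155 mm ahead of it; z points along the fingers, y is the direction in which the jaws open and shut (so a half turn about z gives the same grasp; the last joint's range is limited). The gripper opens to 85 mm and grips with 20 to 120 N. Pads are 22 mm wide; open, the fingers measure 114 mm over their backs; the gripper's body (76 mm by 85 mm) begins 54 mm behind the grasp point. The pads swing forward as they close: fully open they stand 13 mm farther back than shut.
Start: joints at [-1.168, 0.353, 1.633, -0, 1.155, -0.002], TCP at [246.146, -574.492, 404.681] pointing down, gripper open.
Joint ranges: [-2.63, 2.63], [-0.92, 2.1], [0.06, 2.66], [-1.3, 4.44], [0, 2.69], [-3.02, 3.02]. Speed limits (rad/s): [2.22, 2.22, 2.79, 3.14, 3.14, 3.14].

INTERFACE

Orientations are given as [roll, pitch, yaw] about the fixed x, y, z axes, in that order (R = Rz(yaw) Ry(pitch) Rx(roll)).
In Python, from rig import r, grab_frame, spotter gives the robot as it stands.
- The arm moves only by the tool apply_moves, never from a script. Its argument "motion" is text: rows parted by semicolons, each of 5 numbers parted by spaces: the opening, from -1 (shut) to 1 (fully open), then the shift along the tool's x, y, z as a fraction of full scale, then the turn about the tool's z as a fraction of full scale. In form: hand x y z twist; .... A call has 1 to 20 rows; each row is the pose to reach, as a shift and turn from the pose commanded when the call began, along the tool's axes at that moment, turning the shorter way round; what a row does not reach only later rows make up. Full scale, the value 1, is 1 m for a shift and pi rad for a turn. A row lasts 1/12 s, in which the tool goes at most 41.7 mm and 7.16 degrees, less where a joint would pass 70% of its speed; a pose out of reach is approached as far as the arm can. A call with a number of a shift or a turn outside -1 to 1 is refused whole. A call with a gripper value outside its range is refused whole. The fingers move at their own pace and stop on an object; "squeeze" is the grip in N (left out, the last holds). Time passes only in rows, so rows that repeat a pose let the fingers close. It gives the time, the measured TCP pose, the force and the opening at its end, in the units of the state.
- r.sense(): the state, without advancing time (a new reading comes with each control period).
- grab_frame(name): name is "scene" or "side" or "wrist"; returns a dict with "img" (384x512x3 uint8, red, green, blue), "fx", "fy", "cx", "cy" (pixels), "R" (3x3) and "t" (3): a world point X has camera coordinates R X + t. Camera axes: x right, y down, z forward; pixel columns grow to the right and rows downward; lengths in mm; the calibration is good to about 2 mm. A picture is of the moment at which its call begins. There is no depth.
- r.sign_off(): hands the job in, once; it reports no verdict.
Trained networks look in the newest picture that a camera, given by its name, has taken for a name from the list of things; names that differ only in an ending like _2 or _b are one class to them, and where a whole thing is asked for, a point or a joint stands for the part that bears it (a point fixed in the world has none). Each returns a list of dicts, best first, with "conf" (0 to 1); they miss things now and then, are a little off and sometimes report something else, mostly with a low value. They report only what shows in the picture. A call takes as long as a camera call.
- spotter.boxes_of(query, camera): "point" ([x, y, z] in mm, in world coordinates, good to about 4 mm: the middle of the surface that is visible of it).
- spotter.place_of(query, camera): "point" ([x, y, z] in mm, in world coordinates, good to about 4 mm: a listed point, or the origin of a listed thing).
The state is a dict: "clock": time; "qpos": joint angles; "qvel": joint speeds; "joint_efforts": joint torques, N m; "eef_pos": TCP position; "tcp_rot": TCP orientation; "contact_force": force on the tool from outside, world axes, zero at the start; "wrist_torque": the same for the moment, N m; "opening": opening from 0.0 (shut) to 1.0 (fully open).
Only numpy, scipy, OpenCV 4.12 (cv2) and the standard library are available. Lean on these libraries where they do the work, as an engineer would, in place of code of your own. Each camera call takes 0.05 s, during which the arm holds its last target.

TASK

Drop the brass rivet die into the open green canister. Then put the aluminium lid on the canister, turn it backward (counter-clockwise seen from above) until it drops into the start of the thread, and screw it forward (clockwise) fully home against its stop; let go and leave the other things on the table where they are.

Things in the scene. Friction and masses are not known exactly. Their poses are not given: they have to be found in the camera images.
- canister_mouth (a point): centre of the open mouth of the green canister bolted to the table: on its upright axis at rim height, 75 mm above the table, z up (yaw of no use). Body 71 mm across up to a shoulder 52 mm above the table, foot flange 86 mm; mouth 39 mm wide inside, inner floor 63 mm below the rim. The neck is 46 mm wide (43 at the rim), 56 mm over its bare steel thread, which has four starts, one every 90 degrees.
- canister_thread (a point): on the canister's axis, level with the thread segments' flat tops, 6 mm below the rim. Four gaps 24 degrees wide part the segments. Each top has a 5 mm tooth at its clockwise end: a lid riding on the tops jams if turned clockwise, but turns counter-clockwise (seen from above) by at most 70 degrees to the gaps, where it can go down 9 mm; a wall then stops it turning back over 15 degrees more.
- canister_stop (a point): on the canister's axis, where the lid's lower edge comes when home, 20.6 mm below the rim. From the gaps the lid turns clockwise 60 to 80 degrees to a hard stop, first level for up to 20 degrees, then sinking 5 mm in 66 degrees (4.4 mm in all) with 2 mm of play up and down, less near the stop. It stays where it is left. Pulled up while turning, it binds.
- lid_rim (a point): centre of the lid's open underside, z up. Aluminium lid 65 mm across, 26 mm tall without grip, about 140 g, standing grip up. Four hidden lugs inside, 90 degrees apart, 49 mm clear between tips; how they lie to the thread must be felt, not told from pose. On the canister this point is below the mouth by 7 mm riding on the thread (2 if on teeth), about 16 dropped into the thread starts, 20.6 home.
- lid_grip (a point): point on the axis of the lid's round black grip, 46 mm above the lid's lower edge, 20 mm above the lid's flat top, 14 mm below the top of the grip. Grip 32 mm across and 34 mm tall; the whole lid is 60 mm tall. Take the grip from above at any yaw.
- die_center (a point): centre of the brass rivet die, an upright plain cylinder 18 mm across and 58 mm tall, 110 g or so, standing on the table; this point is half-way up (29 mm), z up along the cylinder.
- glue_jar: closed white glue jar with a red cap, 64 mm across, 85 mm tall; origin at the centre of its underside. Bystander, to be left alone.
- pencil_cup: blue cup with three pencils, 68 mm across, 135 mm tall; origin at the centre of its underside. Bystander, to be left alone.
- tape_measure: grey tape measure, 62 x 62 x 32 mm; origin at the centre of its underside. Bystander, to be left alone.
- mallet: rubber-headed mallet with a wooden handle, 260 mm long, lying along its x axis. Bystander, to be left alone.
- awl: awl with a wooden handle, 160 mm long, lying along its x axis. Bystander, to be left alone.
- ruler: flat steel ruler, 400 x 32 x 3 mm, long along its x axis; origin at the centre of its underside. Bystander, to be left alone.

How it is judged (in metres and radians):
On the way, in this order (a step that is already met when the one before it is completed fails the run):
1. the die lies inside the canister and is let go (horizontal distance between die_center and canister_mouth below 0.02 m and z of die_center in the frame of canister_mouth below -0.015 m and contact force between die and the fingers below 0.1 N), for 0.2 s.
2. the lid sits level on the canister and has dropped into the thread starts (horizontal distance between lid_rim and canister_mouth below 0.004 m and angle between lid_rim's own z axis and vertical below 0.07 rad and z of lid_rim in the frame of canister_mouth below -0.0135 m), for 0.05 s.
At the end, for the whole second after the job is handed in: The die is inside the canister; the lid is centred (4 mm), level (4 degrees) and screwed home: its lower edge at least 19.0 mm below the rim (20.6 mm is fully home, i.e. within about 15 degrees of the stop); both are at rest (horizontal distance between die_center and canister_mouth below 0.02 m and z of die_center in the frame of canister_mouth below -0.015 m and horizontal distance between lid_rim and canister_mouth below 0.004 m and angle between lid_rim's own z axis and vertical below 0.07 rad and z of lid_rim in the frame of canister_mouth below -0.019 m and linear speed of lid below 0.01 m/s and linear speed of die below 0.02 m/s); the robot touches nothing.
It fails at once if a bystander was moved by more than 30 mm (distance of any of glue_jar, pencil_cup, tape_measure, mallet, awl, ruler from where it was at the start of the episode above 0.03 m).
It also fails if it takes over 72 s, if anything falls off the work surface, if the arm or the gripper's body presses on something with over 40 N, if the wrist force passes 120 N, or if a joint passes its speed limit or range.

## Working session

There is one attempt and no reset: what is moved stays moved. The work goes in short steps, Python scripts to look and compute and a tool call to move; the robot and the scene stay as the last step left them, time stands still between calls to the robot, and variables do not carry over. Pictures are saved under pics/ and viewed, and the job is handed in when it is done.

Besides the shell and the picture viewer there is one more tool, called after "Emit:" as name(argument=value, ...) on one line, values as JSON. apply_moves: Moves the arm, as the interface text tells. Its arguments: {"type":"object","properties":{"motion":{"type":"string"},"squeeze":{"type":"number"}},"required":["motion"]}

```bash
mkdir -p pics; ls
python3 - <<'E'
from rig import r, grab_frame, spotter
import cv2
print(r.sense())
for c in ["scene","side","wrist"]:
    f=grab_frame(c); cv2.imwrite(f"pics/{c}0.png",f["img"][:,:,::-1])
    print(c,f["fx"],f["cx"],f["cy"],f["R"],f["t"])
    for q in ["canister_mouth","lid_grip","lid_rim","die_center"]:
        print(q,[(([round(x) for x in d["point"]]),round(d["conf"],2)) for d in spotter.place_of(q,c)][:2])
E
```

```text
pics
{'clock': 0.0, 'qpos': array([-1.16841034e+00,  3.53727687e-01,  1.63414025e+00, -3.42905364e-05,
        1.15521381e+00, -2.41011801e-03]), 'qvel': array([-0.00189001, -0.0008788 , -0.00173547,  0.00058698,  0.0013632 ,
        0.00057919]), 'joint_efforts': array([ 1.78792379e-03, -6.05247045e+01, -3.42059076e+01, -6.39670861e-05,
        9.25193424e-03,  5.66118352e-07]), 'eef_pos': array([ 246.04327207, -574.28084256,  403.9092081 ]), 'tcp_rot': array([-3.14010349e+00,  2.77621465e-05,  4.04809990e-01]), 'contact_force': array([-0.25671429,  0.57244839, -0.98077841]), 'wrist_torque': array([ 0.0160779 , -0.03693954, -0.01754173]), 'opening': 1.0014208575334203}
scene 492.25276657055673 258.61201651525084 187.85673240902258 [[-0.5452178   0.83820398  0.01231416]
 [ 0.71904546  0.47516053 -0.50714504]
 [-0.4309422  -0.26765006 -0.86177275]] [ 279.91877447 -355.12945011 1655.11509872]
canister_mouth [([523, -8, 74], 0.81)]
lid_grip [([574, 224, 44], 0.87)]
lid_rim [([574, 218, 2], 0.79)]
die_center [([549, -228, 31], 0.55)]
side 483.92480525565287 262.3779179612795 197.06107106626993 [[ 0.99381839 -0.11063209 -0.00924952]
 [-0.0624649  -0.48835676 -0.87040554]
 [ 0.09177772  0.8656028  -0.49224855]] [-519.0712238   107.10770936 1557.33401923]
canister_mouth [([528, -8, 76], 0.88)]
lid_grip [([572, 221, 44], 0.81)]
lid_rim [([572, 220, -2], 0.67)]
die_center [([549, -226, 33], 0.69)]
wrist 346.1059955561589 253.85942602486512 189.38131966505483 [[ 3.92986835e-01 -9.19543868e-01 -6.49356817e-04]
 [-8.79628238e-01 -3.76133646e-01  2.91166008e-01]
 [-2.67984162e-01 -1.13853215e-01 -9.56672323e-01]] [-624.46943445  -36.12406222  380.57518979]
canister_mouth []
lid_grip []
lid_rim []
die_center []
```

View pics/scene0.png

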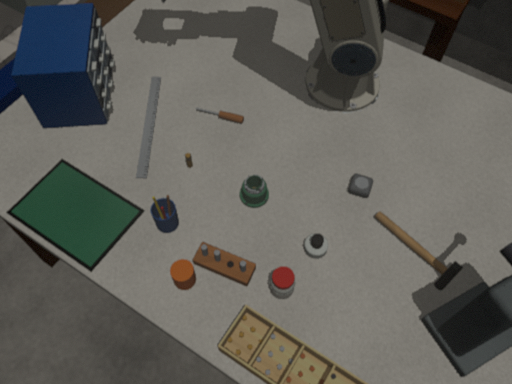

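View pics/side0.png

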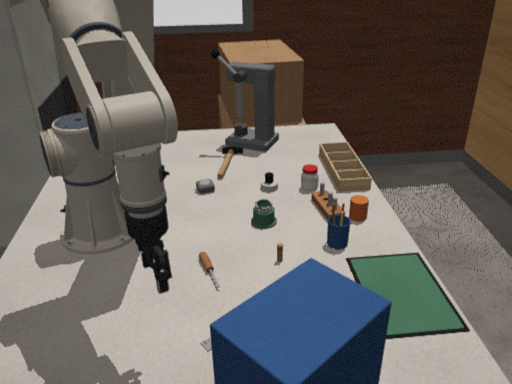

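View pics/wrist0.png

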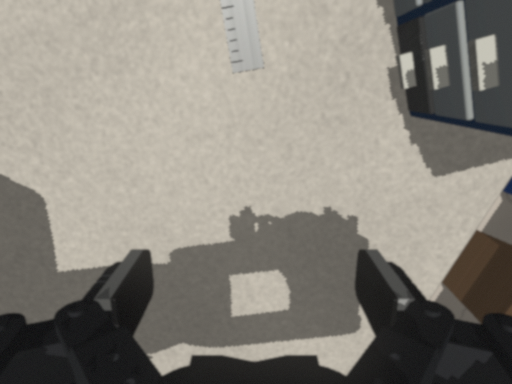

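```bash
cat > h.py <<'E'
import json,os,numpy as np,cv2
from scipy.spatial.transform import Rotation as Ro
F='cmd.json'
def cmd():
    return json.load(open(F)) if os.path.exists(F) else [246.146,-574.492,404.681,0.4048]
def axes(yaw): return np.array([[np.cos(yaw),np.sin(yaw),0],[np.sin(yaw),-np.cos(yaw),0],[0,0,-1.]])
def go(x,y,z,yaw):
    c=cmd(); d=axes(c[3])@(np.array([x,y,z])-c[:3])/1000
    tw=-(yaw-c[3])/np.pi
    print("row: %.4f %.4f %.4f %.4f"%(*d,tw),"rows needed",np.linalg.norm(d)*1000/41.7, abs(tw)*180/7.16)
def did(x,y,z,tw):
    c=cmd(); p=np.array(c[:3])+axes(c[3]).T@np.array([x,y,z])*1000
    json.dump([*p,c[3]-tw*np.pi],open(F,'w')); print("cmd",np.round(cmd(),3))
def st():
    from rig import r
    s=r.sense(); print("t %.2f"%s['clock'],np.round(s['eef_pos'],1),np.round(s['tcp_rot'],3),"F",np.round(s['contact_force'],1),"T",np.round(s['wrist_torque'],2),"open %.3f"%s['opening'],"q6 %.2f"%s['qpos'][5]); return s
def proj(f,X):
    c=f['R']@np.array(X,float)+f['t']; return f['fx']*c[0]/c[2]+f['cx'],f['fy']*c[1]/c[2]+f['cy']
def ray(f,u,v,z):
    d=f['R'].T@np.array([(u-f['cx'])/f['fx'],(v-f['cy'])/f['fy'],1]); o=-f['R'].T@f['t']
    return o+d*(z-o[2])/d[2]
E
python3 - <<'E'
from h import *
from rig import grab_frame
f=grab_frame("wrist"); o=-f['R'].T@f['t']
print("cam in tool",axes(.4048)@(o-cmd()[:3]), axes(.4048)@f['R'][2])
go(549,-227,360,1.18)
E
```

```text
cam in tool [75.67746796 -0.20819132 30.43304413] [-2.91165755e-01 -8.04361747e-04  9.56672283e-01]
row: 0.4152 -0.2001 0.0447 -0.2468 rows needed 11.10567137994536 6.2033084187907
```

Emit:
apply_moves(motion="1 0.415 -0.2 0.045 -0.247; 1 0.415 -0.2 0.045 -0.247; 1 0.415 -0.2 0.045 -0.247; 1 0.415 -0.2 0.045 -0.247; 1 0.415 -0.2 0.045 -0.247; 1 0.415 -0.2 0.045 -0.247; 1 0.415 -0.2 0.045 -0.247; 1 0.415 -0.2 0.045 -0.247; 1 0.415 -0.2 0.045 -0.247; 1 0.415 -0.2 0.045 -0.247; 1 0.415 -0.2 0.045 -0.247; 1 0.415 -0.2 0.045 -0.247; 1 0.415 -0.2 0.045 -0.247; 1 0.415 -0.2 0.045 -0.247; 1 0.415 -0.2 0.045 -0.247")

```text
clock: 2.05
eef_pos: [548.2, -228.0, 359.7]
tcp_rot: [-3.141, 0.0, 1.18]
contact_force: [-0.6, -0.8, 0.3]
opening: 1.0
```

Run:
```python
from h import *
did(.415,-.2,.045,-.247)
st()
from rig import grab_frame,spotter
f=grab_frame("wrist"); cv2.imwrite("pics/w1.png",f['img'][:,:,::-1])
print(spotter.place_of("die_center","wrist")[:2])
print(proj(f,[549,-227,58]),proj(f,[549,-227,0]))
```

```text
cmd [ 548.839 -227.214  359.681    1.181]
t 2.05 [ 548.2 -228.   359.7] [-3.141  0.     1.18 ] F [-0.6 -0.8  0.3] T [0.   0.04 0.  ] open 1.000 q6 -0.01
[{'point': [544.1, -223.8, 30.6], 'conf': 0.7}, {'point': [734.9, -167.7, 1.2], 'conf': 0.42}]
(np.float64(253.56857878993674), np.float64(179.44558482866054)) (np.float64(253.71424799125427), np.float64(163.7406331141282))
```

View pics/w1.png

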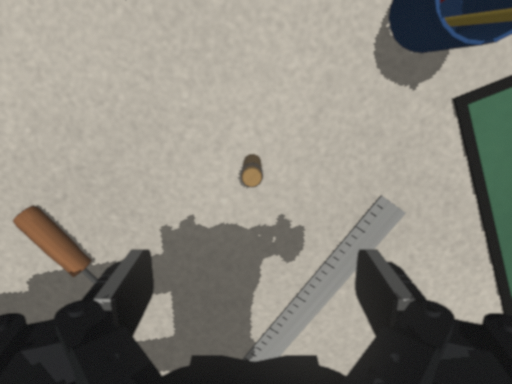

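Run:
```python
from h import *
from rig import grab_frame
f=grab_frame("wrist")
p=ray(f,252,177.3,58); print(p)
go(p[0],p[1],198,1.181)
```

```text
[ 548.47521317 -225.23519366   58.        ]
row: 0.0017 -0.0011 0.1617 -0.0001 rows needed 3.8775424883661307 0.0018134159293999776
```

Emit:
apply_moves(motion="1 0.002 -0.001 0.08 0; 1 0.002 -0.001 0.12 0; 1 0.002 -0.001 0.16 0; 1 0.002 -0.001 0.16 0; 1 0.002 -0.001 0.16 0; 1 0.002 -0.001 0.16 0; -1 0.002 -0.001 0.16 0; -1 0.002 -0.001 0.16 0; -1 0.002 -0.001 0.16 0; -1 0.002 -0.001 0.16 0; -1 0.002 -0.001 0.16 0; -1 0.002 -0.001 0.16 0; -1 0.002 -0.001 0.16 0; -1 0.002 -0.001 0.16 0; -1 0.002 -0.001 0.16 0; -1 0.002 -0.001 0.16 0", squeeze=40)

```text
clock: 3.53
eef_pos: [549.0, -225.1, 200.7]
tcp_rot: [3.14, 0.0, 1.181]
contact_force: [-1.0, 0.0, 7.9]
opening: 0.198
```

Run:
```python
from h import *
did(.002,-.001,.16,0)
s=st()
go(*cmd()[:2],360,1.181)
```

```text
cmd [ 548.675 -224.984  199.681    1.181]
t 3.53 [ 549.  -225.1  200.7] [3.14  0.    1.181] F [-1.   0.   7.9] T [0.15 0.31 0.  ] open 0.198 q6 -0.00
row: 0.0000 0.0000 -0.1603 -0.0001 rows needed 3.844580335731415 0.0018134159293999776
```

Run:
```python
from h import *
go(525.5,-8,360,1.556)
```

```text
row: 0.1919 -0.1039 -0.1603 -0.1194 rows needed 6.49350785202123 3.0026398569078734
```

Emit:
apply_moves(motion="-1 0 0 -0.08 0; -1 0 0 -0.12 0; -1 0.192 -0.104 -0.16 -0.1194; -1 0.192 -0.104 -0.16 -0.1194; -1 0.192 -0.104 -0.16 -0.1194; -1 0.192 -0.104 -0.16 -0.1194; -1 0.192 -0.104 -0.16 -0.1194; -1 0.192 -0.104 -0.16 -0.1194; -1 0.192 -0.104 -0.16 -0.1194; -1 0.192 -0.104 -0.16 -0.1194; -1 0.192 -0.104 -0.16 -0.1194; -1 0.192 -0.104 -0.16 -0.1194; -1 0.192 -0.104 -0.16 -0.1194")

```text
clock: 4.62
eef_pos: [525.4, -8.9, 359.1]
tcp_rot: [-3.141, 0.0, 1.554]
contact_force: [0.3, -0.1, -2.0]
opening: 0.196
```

Run:
```python
from h import *
did(.192,-.104,-.16,-.1194)
s=st()
from rig import grab_frame,spotter
for c in ["wrist","scene","side"]:
    f=grab_frame(c); print([(np.round(d['point'],1),d['conf']) for d in spotter.place_of("canister_mouth",c)][:2])
    if c=="wrist":
        cv2.imwrite("pics/w2.png",f['img'][:,:,::-1]); np.save("w2.npy",f,allow_pickle=True)
        o=f['img'][90:290,150:350,::-1]; cv2.imwrite("pics/w2z.png",cv2.resize(o,None,fx=3,fy=3,interpolation=cv2.INTER_CUBIC))
```

```text
cmd [525.485  -7.862 359.681   1.556]
t 4.62 [525.4  -8.9 359.1] [-3.141  0.     1.554] F [ 0.3 -0.1 -2. ] T [0.03 0.03 0.03] open 0.196 q6 -0.00
[(array([528.1,  -9.3,  72. ]), 0.93), (array([525.9,  -3.6,  54.3]), 0.23)]
[]
[(array([526.2,  -7.8,  73.9]), 0.89)]
```

View pics/w2z.png

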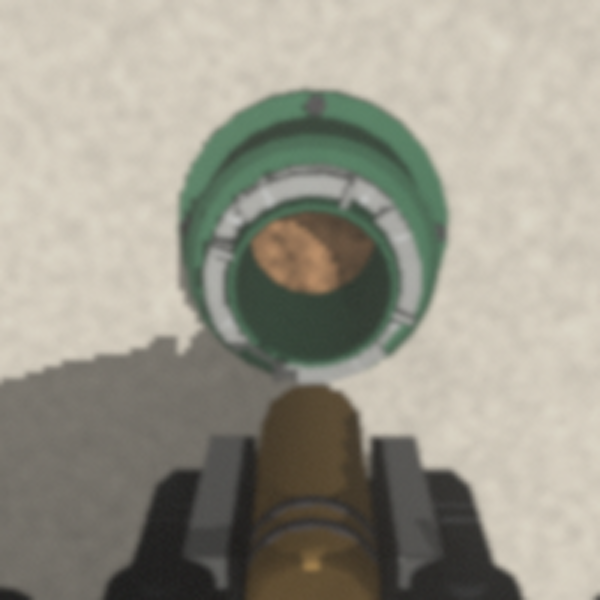

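Run:
```python
from h import *
f=np.load("w2.npy",allow_pickle=True).item()
for e in [(234,284),(392,284),(313,207),(313,362)]:
    print(np.round(ray(f,150+(e[0]+.5)/3-.5,90+(e[1]+.5)/3-.5,75),1))
im=f['img'][:,:,::-1].copy(); im=cv2.resize(im,None,fx=3,fy=3,interpolation=cv2.INTER_CUBIC)
C=np.mean([ray(f,150+(e[0]+.5)/3-.5,90+(e[1]+.5)/3-.5,75) for e in [(234,284),(392,284),(313,207),(313,362)]],0); print(C)
for z,rad in [(75,19.5),(75,21.5),(69,28),(0,43)]:
    pts=[[int(3*q+1) for q in proj(f,C+[rad*np.cos(a),rad*np.sin(a),z-75])] for a in np.arange(0,6.3,.1)]
    cv2.polylines(im,[np.array(pts)],True,(0,0,255),1)
cv2.imwrite("pics/w2f.png",im[270:870,450:1050])
go(C[0],C[1],255,1.556)
```

```text
[506.3  -6.6  75. ]
[546.5  -7.2  75. ]
[526.7  13.   75. ]
[526. -28.  75.]
[526.39629819  -7.20775832  75.        ]
row: 0.0007 0.0009 0.1047 -0.0000 rows needed 2.5104797464415416 0.000963879254241381
```

View pics/w2f.png

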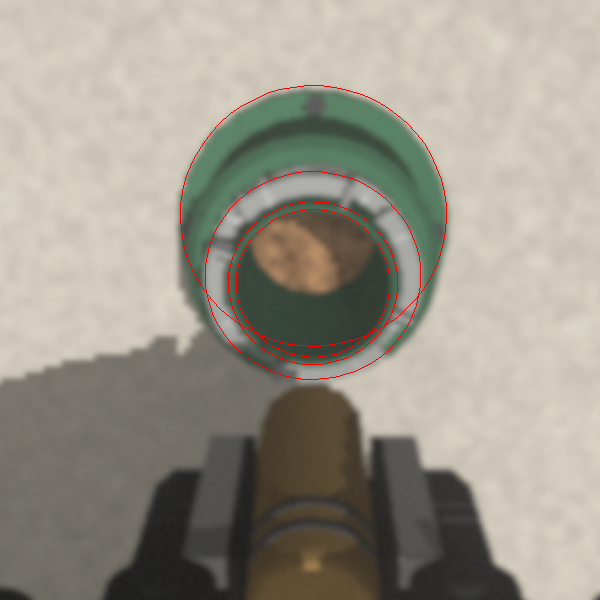

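Emit:
apply_moves(motion="-1 0.001 0.001 0.06 0; -1 0.001 0.001 0.09 0; -1 0.001 0.001 0.105 0; -1 0.001 0.001 0.105 0; -1 0.001 0.001 0.105 0; -1 0.001 0.001 0.105 0; 0.3 0.001 0.001 0.105 0; 0.3 0.001 0.001 0.105 0; 0.3 0.001 0.001 0.105 0; 0.3 0.001 0.001 0.105 0; 0.3 0.001 0.001 0.105 0; 0.3 0.001 0.001 0.105 0; 0.3 0.001 0.001 0.105 0; 0.3 0.001 0.001 0 0;0.3 0.001 0.001 0 0;0.3 0.001 0.001 0 0;0.3 0.001 0.001 0 0")

```text
clock: 6.33
eef_pos: [528.2, -6.9, 364.8]
tcp_rot: [3.133, 0.0, 1.556]
contact_force: [0.3, -0.3, 0.7]
opening: 0.647
```

Run:
```python
from h import *
did(.001,.001,0,0)
s=st()
from rig import grab_frame
f=grab_frame("wrist")
cv2.imwrite("pics/w3.png",f['img'][:,:,::-1]); np.save("w3.npy",f,allow_pickle=True)
go(573,221,360,1.94)
```

```text
cmd [526.5    -6.877 359.681   1.556]
t 6.33 [528.2  -6.9 364.8] [3.133 0.    1.556] F [ 0.3 -0.3  0.7] T [-0.01 -0.06 -0.05] open 0.647 q6 -0.00
row: 0.2285 0.0431 -0.0003 -0.1223 rows needed 5.5772845379137435 3.0738101548161976
```

View pics/w3.png

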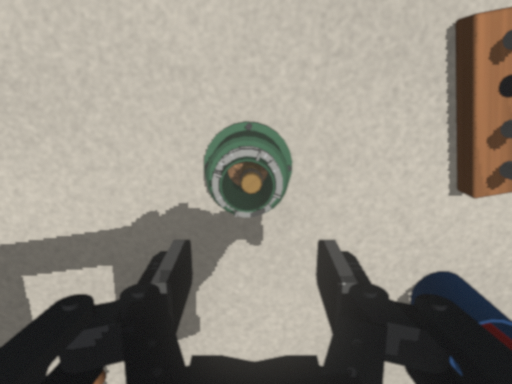

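Emit:
apply_moves(motion="1 0 0 0 0;1 0 0 0 0;1 0 0 0 0;1 0 0 0 0;1 0 0 0 0;1 0 0 0 0")

```text
clock: 6.88
eef_pos: [526.4, -6.9, 359.1]
tcp_rot: [-3.141, -0.0, 1.556]
contact_force: [0.2, -0.4, 0.6]
opening: 1.002
```

Run:
```python
from h import *
s=st()
from rig import grab_frame
f=grab_frame("wrist")
s=st()
cv2.imwrite("pics/w4.png",f['img'][:,:,::-1]); np.save("w4.npy",f,allow_pickle=True)
im=f['img'][:,:,::-1].copy(); im=cv2.resize(im,None,fx=4,fy=4,interpolation=cv2.INTER_CUBIC)
C=np.array([526.4,-7.2,75])
for z,rad in [(75,19.5),(69,28),(0,43)]:
    pts=[[int(4*q+1.5) for q in proj(f,C+[rad*np.cos(a),rad*np.sin(a),z-75])] for a in np.arange(0,6.3,.1)]
    cv2.polylines(im,[np.array(pts)],True,(0,0,255),1)
cv2.imwrite("pics/w4f.png",im[440:900,760:1260])
go(573,221,360,1.94)
```

```text
t 6.88 [526.4  -6.9 359.1] [-3.141 -0.     1.556] F [ 0.2 -0.4  0.6] T [ 0.02  0.01 -0.04] open 1.002 q6 -0.00
t 6.93 [526.5  -6.9 359.3] [-3.141 -0.     1.556] F [ 0.3 -0.6  0. ] T [-0.01 -0.04 -0.  ] open 1.002 q6 -0.00
row: 0.2285 0.0431 -0.0003 -0.1223 rows needed 5.5772845379137435 3.0738101548161976
```

View pics/w4f.png

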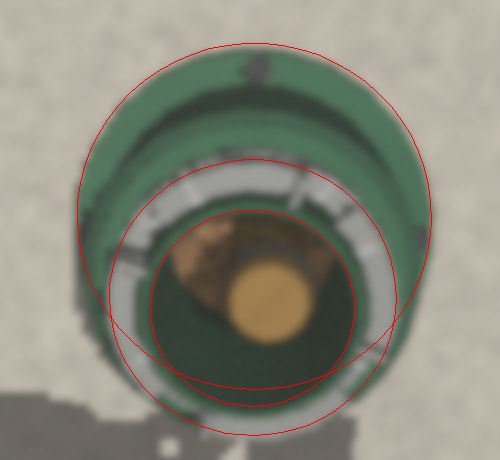

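```bash
cat > fit.py <<'E'
from h import *
from scipy.ndimage import map_coordinates,gaussian_filter
A=np.linspace(0,2*np.pi,120,endpoint=False)
def samp(I,f,C,rad):
    P=np.array([proj(f,[C[0]+rad*np.cos(a),C[1]+rad*np.sin(a),C[2]]) for a in A])
    return map_coordinates(I,[P[:,1],P[:,0]],order=1,mode='nearest')
def fit(I,f,C,rad,mask=None,rng=5,d=1.2):
    from scipy.optimize import minimize
    def cost(p):
        g=samp(I,f,[p[0],p[1],C[2]],rad+d)-samp(I,f,[p[0],p[1],C[2]],rad-d)
        if mask is not None: g=g[mask]
        return -abs(np.mean(g))
    best=min(((cost((C[0]+dx,C[1]+dy)),C[0]+dx,C[1]+dy) for dx in np.arange(-rng,rng+.1,.5) for dy in np.arange(-rng,rng+.1,.5)))
    m=minimize(cost,best[1:],method='Nelder-Mead'); return np.round(m.x,2),round(m.fun,2)
E
python3 - <<'E'
from fit import *
for n in ["w2","w4"]:
    f=np.load(n+".npy",allow_pickle=True).item()
    hsv=cv2.cvtColor(f['img'],cv2.COLOR_RGB2HSV).astype(float); G=gaussian_filter(f['img'].mean(2),.6)
    S=gaussian_filter(hsv[:,:,1],.6)
    m=np.sin(A)>-.3
    for z,rad in [(75,19.5),(75,21.5),(69,28),(0,43),(3,43)]:
        print(n,z,rad,"gray",fit(G,f,(526.4,-7.2,z),rad),"sat",fit(S,f,(526.4,-7.2,z),rad),fit(S,f,(526.4,-7.2,z),rad,m))
E
```

```text
w2 75 19.5 gray (array([527.69,  -2.82]), np.float64(-29.53)) sat (array([523.88,  -8.66]), np.float64(-22.98)) (array([528.69,  -4.88]), np.float64(-32.38))
w2 75 21.5 gray (array([526.52,  -5.43]), np.float64(-47.63)) sat (array([526.28,  -6.94]), np.float64(-41.63)) (array([526.26,  -6.31]), np.float64(-47.09))
w2 69 28 gray (array([526.15,  -7.1 ]), np.float64(-31.74)) sat (array([526.17,  -5.42]), np.float64(-33.64)) (array([526.18,  -5.31]), np.float64(-51.35))
w2 0 43 gray (array([526.14,  -8.2 ]), np.float64(-40.17)) sat (array([526.01,  -9.44]), np.float64(-21.24)) (array([526.08,  -9.45]), np.float64(-34.23))
w2 3 43 gray (array([526.11,  -8.01]), np.float64(-41.99)) sat (array([525.95,  -9.32]), np.float64(-20.87)) (array([526.08,  -9.27]), np.float64(-32.9))
w4 75 19.5 gray (array([527.63,  -2.77]), np.float64(-26.66)) sat (array([523.99,  -8.74]), np.float64(-22.31)) (array([528.78,  -5.06]), np.float64(-32.34))
w4 75 21.5 gray (array([526.4 ,  -5.52]), np.float64(-44.37)) sat (array([526.26,  -7.02]), np.float64(-41.16)) (array([526.27,  -6.27]), np.float64(-47.32))
w4 69 28 gray (array([526.19,  -7.16]), np.float64(-31.0)) sat (array([526.2 ,  -5.33]), np.float64(-33.42)) (array([526.21,  -5.2 ]), np.float64(-51.17))
w4 0 43 gray (array([526.05,  -8.17]), np.float64(-35.96)) sat (array([526.04,  -9.44]), np.float64(-21.07)) (array([526.05,  -9.45]), np.float64(-34.11))
w4 3 43 gray (array([526.04,  -7.96]), np.float64(-37.78)) sat (array([525.99,  -9.23]), np.float64(-20.37)) (array([526.07,  -9.24]), np.float64(-32.81))
```

Run:
```python
from h import *
go(573,221,360,1.556)
```

```text
row: 0.2285 0.0431 -0.0003 -0.0000 rows needed 5.5772845379137435 0.000963879254241381
```

Emit:
apply_moves(motion="1 0.228 0.043 0 0;1 0.228 0.043 0 0;1 0.228 0.043 0 0;1 0.228 0.043 0 0;1 0.228 0.043 0 0;1 0.228 0.043 0 0;1 0.228 0.043 0 0;1 0.228 0.043 0 0;1 0.228 0.043 0 0;1 0.228 0.043 0 0;1 0.228 0.043 0 0;1 0.228 0.043 0 0;1 0.228 0.043 0 0")

```text
clock: 8.02
eef_pos: [572.9, 219.6, 359.8]
tcp_rot: [3.142, -0.0, 1.555]
contact_force: [-0.9, 0.3, -0.3]
opening: 1.001
```

Run:
```python
from fit import *
did(.228,.043,0,0)
s=st()
from rig import grab_frame,spotter
f=grab_frame("wrist")
print([(np.round(d['point'],1),d['conf']) for d in spotter.place_of("lid_grip","wrist")][:2])
np.save("w5.npy",f,allow_pickle=True)
cv2.imwrite("pics/w5.png",f['img'][:,:,::-1])
G=gaussian_filter(f['img'].mean(2),.6)
for z,rad in [(60,16),(26,32.5),(26,16),(0,32.5)]:
    print(z,rad,fit(G,f,(573,221,z),rad))
```

```text
cmd [572.896 220.457 359.681   1.556]
t 8.02 [572.9 219.6 359.8] [ 3.142 -0.     1.555] F [-0.9  0.3 -0.3] T [ 0.08 -0.01  0.04] open 1.001 q6 0.38
[(array([574.2, 222.4,  48.7]), 0.97), (array([5.703e+02, 2.233e+02, 4.000e-01]), 0.27)]
60 16 (array([572.96, 228.05]), np.float64(-61.59))
26 32.5 (array([574.85, 222.26]), np.float64(-16.71))
26 16 (array([572.95, 222.54]), np.float64(-50.93))
0 32.5 (array([572.13, 217.78]), np.float64(-30.1))
```

View pics/w5.png

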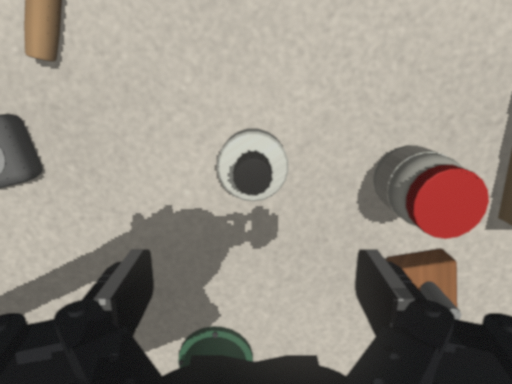

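Run:
```python
from fit import *
f=np.load("w5.npy",allow_pickle=True).item()
print(ray(f,448,201,85))
G=gaussian_filter(f['img'].mean(2),.6)
for m,n in [(np.sin(A)>.2,'far'),(np.sin(A)<-.2,'near')]: pass
print(fit(G,f,(573,222,26),32.5,rng=3,d=2), fit(G,f,(573,222,60),16,np.sin(A)<0.2,rng=4))
go(573,222,201,1.556); go(573,222,201,1.556-np.pi/2)
C=np.array([573,222,0])
im=cv2.resize(f['img'][:,:,::-1],None,fx=4,fy=4,interpolation=cv2.INTER_CUBIC)
for z,rad in [(60,16),(26,32.5)]:
    pts=[[int(4*q+1.5) for q in proj(f,C+[rad*np.cos(a),rad*np.sin(a),z])] for a in np.arange(0,6.3,.1)]
    cv2.polylines(im,[np.array(pts)],True,(0,0,255),1)
cv2.imwrite("pics/w5f.png",im[440:900,760:1260])
```

```text
[718.5580216  208.95018834  85.        ]
(array([575.18, 222.03]), np.float64(-22.18)) (array([572.44, 224.13]), np.float64(-83.36))
row: 0.0015 0.0001 0.1587 -0.0000 rows needed 3.8054805619033374 0.000963879254241381
row: 0.0015 0.0001 0.1587 0.5000 rows needed 3.8054805619033374 12.568868522980395
```

View pics/w5f.png

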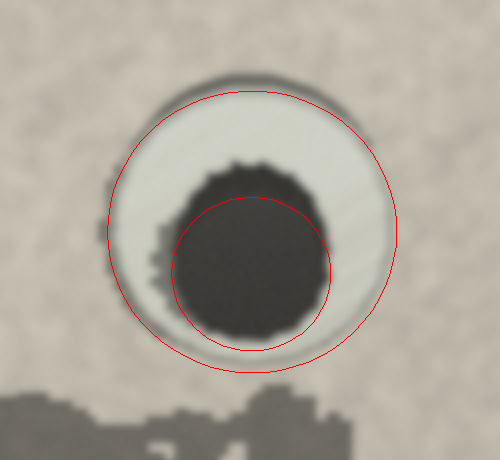

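Emit:
apply_moves(motion="1 0.0035 -0.0005 0.08 0;1 0.0035 -0.0005 0.12 0;1 0.0035 -0.0005 0.157 0;1 0.0035 -0.0005 0.157 0;1 0.0035 -0.0005 0.157 0;1 0.0035 -0.0005 0.157 0;-1 0.0035 -0.0005 0.157 0;-1 0.0035 -0.0005 0.157 0;-1 0.0035 -0.0005 0.157 0;-1 0.0035 -0.0005 0.157 0;-1 0.0035 -0.0005 0.157 0;-1 0.0035 -0.0005 0.157 0;-1 0.0035 -0.0005 0.157 0;-1 0.0035 -0.0005 0.157 0;-1 0.0035 -0.0005 0.157 0", squeeze=20)

```text
clock: 9.37
eef_pos: [573.0, 224.2, 204.4]
tcp_rot: [3.14, -0.001, 1.556]
contact_force: [-2.5, -1.2, 9.8]
opening: 0.363
```

Run:
```python
from fit import *
did(.0035,-.0005,.157,0)
s=st()
```

```text
cmd [572.449 223.964 202.681   1.556]
t 9.37 [573.  224.2 204.4] [ 3.140e+00 -1.000e-03  1.556e+00] F [-2.5 -1.2  9.8] T [-0.14  0.37  0.02] open 0.363 q6 0.39
```

Emit:
apply_moves(motion="0.8 0 0 0 0;0.8 0 0 0 0;0.8 0 0 0 0;0.8 0 0 0 0.5;0.8 0 0 0 0.5;0.8 0 0 0 0.5;0.8 0 0 0 0.5;0.8 0 0 0 0.5;0.8 0 0 0 0.5;0.8 0 0 0 0.5;0.8 0 0 0 0.5;0.8 0 0 0 0.5;0.8 0 0 0 0.5;0.8 0 0 0 0.5;0.8 0 0 0 0.5;0.8 0 0 0 0.5;0.8 0 0 0 0.5;0.8 0 0 0 0.5;0.8 0 0 0 0.5;0.8 0 0 0 0.5")

```text
clock: 11.03
eef_pos: [572.4, 224.0, 202.7]
tcp_rot: [3.142, 0.0, -0.013]
contact_force: [-0.2, 0.4, 0.0]
opening: 0.895
```

Emit:
apply_moves(motion="-1 0 0 0 0;-1 0 0 0 0;-1 0 0 0 0;-1 0 0 0 0;-1 0 0 0 0;-1 0 0 0 0;-1 0 0 0 0;-1 0 0 0 0", squeeze=20)

```text
clock: 11.7
eef_pos: [572.5, 223.9, 202.8]
tcp_rot: [3.142, -0.0, -0.015]
contact_force: [-1.7, -1.2, 2.2]
opening: 0.371
```

Run:
```python
from fit import *
did(0,0,0,.5)
s=st()
from rig import grab_frame
f=grab_frame("side");cv2.imwrite("pics/s6.png",cv2.resize(f['img'][100:250,180:380,::-1],None,fx=4,fy=4))
```

```text
cmd [ 5.72449e+02  2.23964e+02  2.02681e+02 -1.50000e-02]
t 11.70 [572.5 223.9 202.8] [ 3.142 -0.    -0.015] F [-1.7 -1.2  2.2] T [-0.16  0.11  0.03] open 0.371 q6 1.96
```

View pics/s6.png

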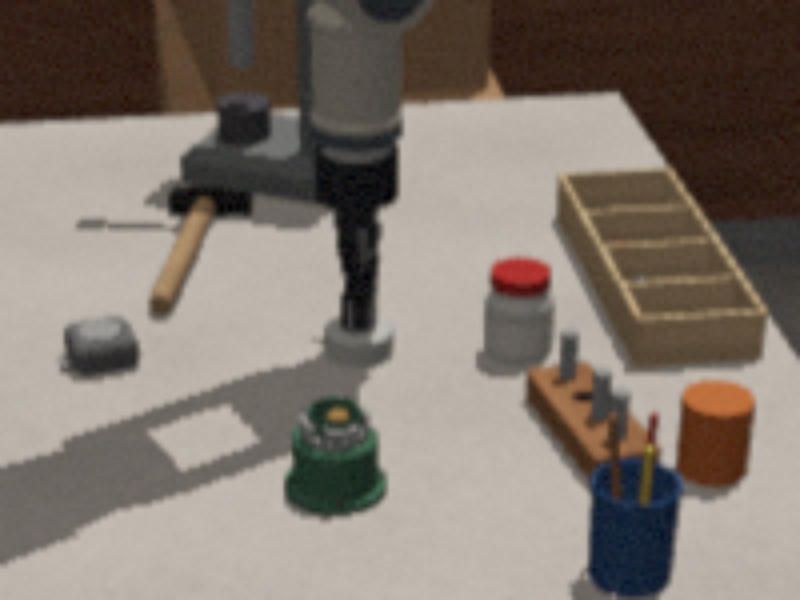

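Emit:
apply_moves(motion="-1 0 0 0 0;-1 0 0 -0.03 0;-1 0 0 -0.06 0;-1 0 0 -0.1 0;-1 0 0 -0.1 0;-1 0 0 -0.1 0;-1 0 0 -0.1 0", squeeze=60)

```text
clock: 12.33
eef_pos: [572.1, 223.9, 302.2]
tcp_rot: [3.142, 0.0, -0.015]
contact_force: [-0.4, 0.3, -2.3]
opening: 0.356
```

Run:
```python
from fit import *
did(0,0,-.1,0)
s=st()
from rig import grab_frame
f=grab_frame("wrist"); np.save("w7.npy",f,allow_pickle=True)
c=s['eef_pos']
im=cv2.resize(f['img'][:,:,::-1],None,fx=3,fy=3,interpolation=cv2.INTER_CUBIC)
for z,rad in [(c[2]-155-48+60,16),(c[2]-155-48+26,32.5),(c[2]-155-48,32.5)]:
    pts=[[int(3*q+1) for q in proj(f,[c[0]+rad*np.cos(a),c[1]+rad*np.sin(a),z])] for a in np.arange(0,6.3,.1)]
    cv2.polylines(im,[np.array(pts)],True,(0,0,255),1)
cv2.imwrite("pics/w7f.png",im[500:1100,400:1150])
go(526.3,-6.8,285,cmd()[3])
```

```text
cmd [ 5.72449e+02  2.23964e+02  3.02681e+02 -1.50000e-02]
t 12.33 [572.1 223.9 302.2] [ 3.142  0.    -0.015] F [-0.4  0.3 -2.3] T [-0.02  0.02  0.03] open 0.356 q6 1.96
row: -0.0427 0.2314 0.0177 -0.0000 rows needed 5.659380131083085 0.0
```

View pics/w7f.png

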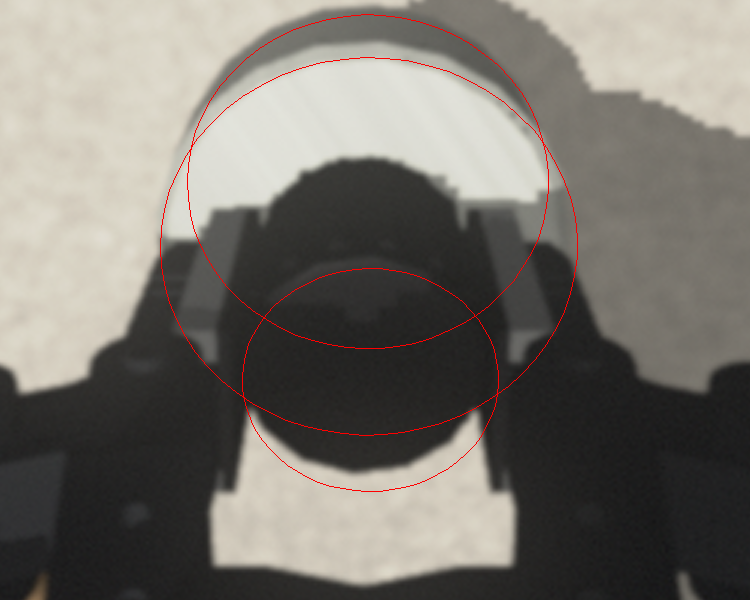

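Run:
```python
from h import *
go(430,-7,303,cmd()[3])
```

```text
row: -0.1390 0.2331 -0.0003 -0.0000 rows needed 6.50741896192147 0.0
```

Emit:
apply_moves(motion="-1 -0.139 0.233 0 0;-1 -0.139 0.233 0 0;-1 -0.139 0.233 0 0;-1 -0.139 0.233 0 0;-1 -0.139 0.233 0 0;-1 -0.139 0.233 0 0;-1 -0.139 0.233 0 0;-1 -0.139 0.233 0 0;-1 -0.139 0.233 0 0;-1 -0.139 0.233 0 0;-1 -0.139 0.233 0 0;-1 -0.139 0.233 0 0;-1 -0.139 0.233 0 0")

```text
clock: 13.47
eef_pos: [430.4, -6.3, 302.5]
tcp_rot: [-3.142, 0.0, -0.014]
contact_force: [1.1, 0.4, -2.1]
opening: 0.357
```

Run:
```python
from fit import *
did(-.139,.233,0,0)
s=st()
from rig import grab_frame
f=grab_frame("wrist"); np.save("w8.npy",f,allow_pickle=True)
im=cv2.resize(f['img'][:,:,::-1],None,fx=3,fy=3,interpolation=cv2.INTER_CUBIC)
c=[526.3,-6.8]
for z,rad in [(75,19.5),(75,21.5),(69,28),(0,43),(6,43)]:
    pts=[[int(3*q+1) for q in proj(f,[c[0]+rad*np.cos(a),c[1]+rad*np.sin(a),z])] for a in np.arange(0,6.3,.1)]
    if rad!=21.5 and z!=6: cv2.polylines(im,[np.array(pts)],True,(0,0,255),1)
    if z==75: m=np.mean(pts,0)
    hsv=cv2.cvtColor(f['img'],cv2.COLOR_RGB2HSV).astype(float); G=gaussian_filter(f['img'].mean(2),.6)
    S=gaussian_filter(hsv[:,:,1],.6)
    print(z,rad,fit(G,f,(*c,z),rad),fit(S,f,(*c,z),rad))
m=np.clip(m.astype(int),[300,250],[1236,902])
cv2.imwrite("pics/w8f.png",im[m[1]-250:m[1]+250,m[0]-300:m[0]+300])
```

```text
cmd [ 4.29989e+02 -6.93700e+00  3.02681e+02 -1.50000e-02]
t 13.47 [430.4  -6.3 302.5] [-3.142  0.    -0.014] F [ 1.1  0.4 -2.1] T [ 0.01 -0.04  0.03] open 0.357 q6 1.57
75 19.5 (array([522.74,  -6.15]), np.float64(-42.07)) (array([526.05, -10.9 ]), np.float64(-35.05))
75 21.5 (array([524.7 ,  -7.82]), np.float64(-73.87)) (array([526.05,  -7.84]), np.float64(-59.32))
69 28 (array([526.32,  -7.95]), np.float64(-65.51)) (array([525.72,  -8.13]), np.float64(-47.68))
0 43 (array([530.74,  -8.19]), np.float64(-31.73)) (array([527.06,  -8.16]), np.float64(-24.86))
6 43 (array([527.03,  -8.12]), np.float64(-48.88)) (array([527.27,  -7.95]), np.float64(-31.11))
```

View pics/w8f.png

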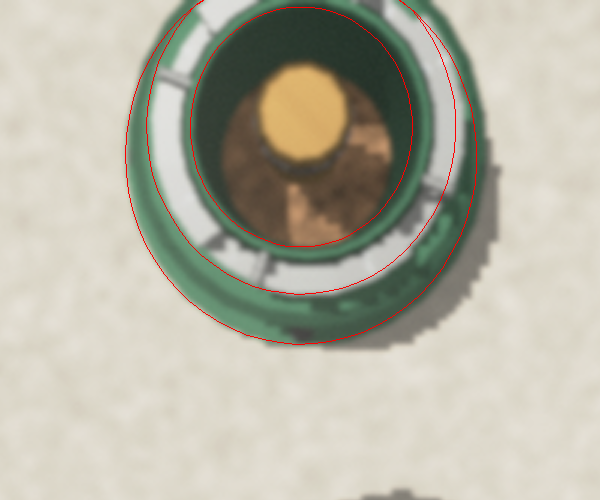

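Run:
```python
from h import *
go(526.2,-8,278.7,cmd()[3])
```

```text
row: 0.0962 -0.0004 0.0240 -0.0000 rows needed 2.377957546272822 0.0
```

Emit:
apply_moves(motion="-1 0.04 -0.0004 0 0;-1 0.08 -0.0004 0 0;-1 0.0962 -0.0004 0 0;-1 0.0962 -0.0004 0 0;-1 0.0962 -0.0004 0 0;-1 0.0962 -0.0004 0 0;-1 0.0962 -0.0004 0.015 0;-1 0.0962 -0.0004 0.024 0;-1 0.0962 -0.0004 0.024 0;-1 0.0962 -0.0004 0.024 0;-1 0.0962 -0.0004 0.024 0")

```text
clock: 14.43
eef_pos: [526.0, -8.0, 279.0]
tcp_rot: [-3.142, 0.0, -0.015]
contact_force: [0.5, 0.3, -1.5]
opening: 0.357
```

Run:
```python
from h import *
did(.0962,-.0004,.024,0)
st()
```

```text
cmd [ 5.26184e+02 -7.97200e+00  2.78681e+02 -1.50000e-02]
t 14.43 [526.  -8. 279.] [-3.142  0.    -0.015] F [ 0.5  0.3 -1.5] T [0.03 0.02 0.01] open 0.357 q6 1.57
```

Emit:
apply_moves(motion="-1 0 0 0.002 0;-1 0 0 0.004 0;-1 0 0 0.006 0;-1 0 0 0.007 0;-1 0 0 0.008 0;-1 0 0 0.008 0;-1 0 0 0.008 0")

```text
clock: 15.02
eef_pos: [526.0, -8.0, 270.4]
tcp_rot: [3.141, 0.001, -0.015]
contact_force: [-1.2, -0.3, -2.5]
opening: 0.356
```

Run:
```python
from h import *
did(0,0,.008,0)
st()
from rig import grab_frame
f=grab_frame("side");cv2.imwrite("pics/s9.png",cv2.resize(f['img'][150:250,200:330,::-1],None,fx=5,fy=5,interpolation=cv2.INTER_CUBIC))
```

```text
cmd [ 5.26184e+02 -7.97200e+00  2.70681e+02 -1.50000e-02]
t 15.02 [526.   -8.  270.4] [ 3.141e+00  1.000e-03 -1.500e-02] F [-1.2 -0.3 -2.5] T [-0.23  0.31 -0.04] open 0.356 q6 1.57
```

View pics/s9.png

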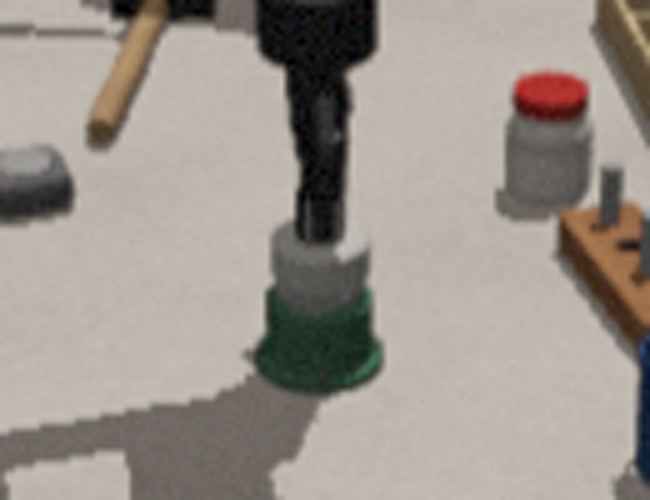

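Emit:
apply_moves(motion="-1 0 0 0.001 0;-1 0 0 0.0015 0;-1 0 0 0.0015 0")

```text
clock: 15.32
eef_pos: [526.0, -8.0, 269.1]
tcp_rot: [3.141, 0.001, -0.015]
contact_force: [-3.0, -1.3, 1.0]
opening: 0.356
```

Run:
```python
from h import *
did(0,0,.0015,0)
st()
```

```text
cmd [ 5.26184e+02 -7.97200e+00  2.69181e+02 -1.50000e-02]
t 15.32 [526.   -8.  269.1] [ 3.141e+00  1.000e-03 -1.500e-02] F [-3.  -1.3  1. ] T [-0.41  0.59 -0.07] open 0.356 q6 1.57
```

Emit:
apply_moves(motion="-1 -0.0007 0.0004 0 0;-1 -0.0007 0.0004 0.0005 0;-1 -0.0007 0.0004 0.001 0;-1 -0.0007 0.0004 0.001 0")

```text
clock: 15.65
eef_pos: [525.5, -8.3, 268.1]
tcp_rot: [-3.141, -0.0, -0.015]
contact_force: [-1.7, -0.0, -0.7]
opening: 0.356
```

Run:
```python
from h import *
did(-.0007,.0004,.001,0)
st()
```

```text
cmd [ 5.25478e+02 -8.36200e+00  2.68181e+02 -1.50000e-02]
t 15.65 [525.5  -8.3 268.1] [-3.141 -0.    -0.015] F [-1.7 -0.  -0.7] T [ 0.03  0.26 -0.05] open 0.356 q6 1.57
```

Emit:
apply_moves(motion="-1 -0.0004 0 0.001 0;-1 -0.0004 0 0.002 0;-1 -0.0004 0 0.002 0")

```text
clock: 15.9
eef_pos: [525.2, -8.3, 266.0]
tcp_rot: [-3.142, -0.0, -0.015]
contact_force: [0.2, 0.0, -1.1]
opening: 0.356
```

Run:
```python
from h import *
did(-.0004,0,.002,0)
st()
```

```text
cmd [ 5.25078e+02 -8.35600e+00  2.66181e+02 -1.50000e-02]
t 15.90 [525.2  -8.3 266. ] [-3.142 -0.    -0.015] F [ 0.2  0.  -1.1] T [ 0.05  0.05 -0.02] open 0.356 q6 1.57
```

Emit:
apply_moves(motion="-1 0 0 0.001 0;-1 0 0 0.002 0;-1 0 0 0.003 0;-1 0 0 0.004 0;-1 0 0 0.004 0")

```text
clock: 16.32
eef_pos: [525.1, -8.4, 262.0]
tcp_rot: [3.142, 0.0, -0.015]
contact_force: [0.2, -0.2, -2.0]
opening: 0.354
```

Run:
```python
from h import *
did(0,0,.004,0)
st()
```

```text
cmd [ 5.25078e+02 -8.35600e+00  2.62181e+02 -1.50000e-02]
t 16.32 [525.1  -8.4 262. ] [ 3.142  0.    -0.015] F [ 0.2 -0.2 -2. ] T [-0.02  0.04  0.02] open 0.354 q6 1.57
```

Emit:
apply_moves(motion="-1 0 0 0.0005 0;-1 0 0 0.001 0;-1 0 0 0.0015 0;-1 0 0 0.0015 0")

```text
clock: 16.65
eef_pos: [525.3, -8.4, 261.3]
tcp_rot: [3.142, -0.001, -0.015]
contact_force: [-2.2, -0.9, 7.1]
opening: 0.359
```

Run:
```python
from h import *
did(0,0,.0015,0)
st()
from rig import grab_frame,spotter
f=grab_frame("side");cv2.imwrite("pics/s10.png",cv2.resize(f['img'][150:250,200:330,::-1],None,fx=5,fy=5,interpolation=cv2.INTER_CUBIC))
```

```text
cmd [ 5.25078e+02 -8.35600e+00  2.60681e+02 -1.50000e-02]
t 16.65 [525.3  -8.4 261.3] [ 3.142e+00 -1.000e-03 -1.500e-02] F [-2.2 -0.9  7.1] T [ 0.02  0.46 -0.09] open 0.359 q6 1.57
```

View pics/s10.png

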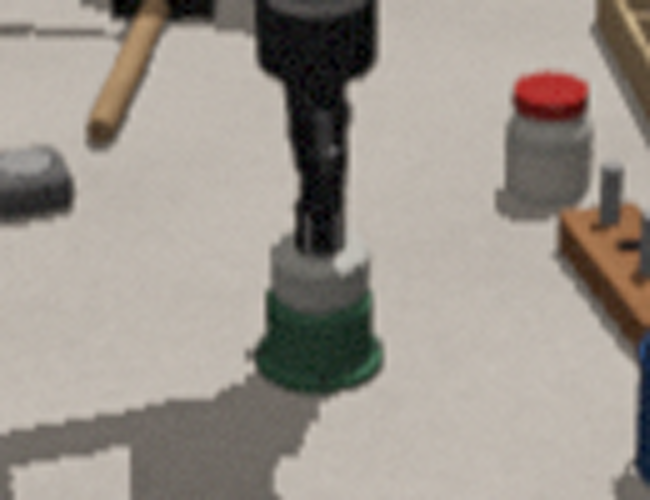

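Emit:
apply_moves(motion="-1 -0.0002 0 -0.0003 0.03;-1 -0.0002 0 -0.0003 0.06;-1 -0.0002 0 -0.0003 0.09;-1 -0.0002 0 -0.0003 0.11;-1 -0.0002 0 -0.0003 0.11")

```text
clock: 17.12
eef_pos: [525.2, -8.4, 261.4]
tcp_rot: [-3.141, -0.001, -0.363]
contact_force: [-0.8, -0.5, 2.9]
opening: 0.357
```

Run:
```python
from h import *
did(-.0002,0,-.0003,.11)
st()
```

```text
cmd [ 5.24878e+02 -8.35300e+00  2.60981e+02 -3.60000e-01]
t 17.12 [525.2  -8.4 261.4] [-3.141e+00 -1.000e-03 -3.630e-01] F [-0.8 -0.5  2.9] T [ 0.    0.06 -0.09] open 0.357 q6 1.92
```

Emit:
apply_moves(motion="-1 0 0 0 0.03;-1 0 0 0.0004 0.06;-1 0 0 0.0008 0.09;-1 0 0 0.001 0.11;-1 0 0 0.001 0.11")

```text
clock: 17.53
eef_pos: [525.0, -8.3, 260.0]
tcp_rot: [-3.141, -0.0, -0.707]
contact_force: [1.3, 0.2, 0.4]
opening: 0.359
```

Run:
```python
from h import *
did(0,0,.001,.11)
st()
```

```text
cmd [524.878  -8.353 259.981  -0.706]
t 17.53 [525.   -8.3 260. ] [-3.141 -0.    -0.707] F [1.3 0.2 0.4] T [-0.03 -0.04 -0.01] open 0.359 q6 2.26
```

Emit:
apply_moves(motion="-1 0 0 0.0005 0.03;-1 0 0 0.001 0.06;-1 0 0 0.0015 0.09;-1 0 0 0.0017 0.11;-1 0 0 0.0017 0.11")

```text
clock: 17.95
eef_pos: [525.1, -8.3, 258.4]
tcp_rot: [-3.141, -0.0, -1.051]
contact_force: [-0.8, 0.5, 1.2]
opening: 0.354
```

Run:
```python
from h import *
did(0,0,.0017,.11)
st()
```

```text
cmd [524.878  -8.353 258.281  -1.052]
t 17.95 [525.1  -8.3 258.4] [-3.141 -0.    -1.051] F [-0.8  0.5  1.2] T [ 0.02 -0.05 -0.  ] open 0.354 q6 2.60
```

Emit:
apply_moves(motion="-1 0 0 0.0005 0.03;-1 0 0 0.001 0.06;-1 0 0 0.0012 0.09;-1 0 0 0.0012 0.09;-1 0 0 0.0012 0.09")

```text
clock: 18.37
eef_pos: [524.9, -8.3, 257.2]
tcp_rot: [-3.141, 0.0, -1.328]
contact_force: [0.1, 0.5, 2.5]
opening: 0.358
```

Run:
```python
from h import *
did(0,0,.0012,.09)
st()
```

```text
cmd [524.878  -8.353 257.081  -1.334]
t 18.37 [524.9  -8.3 257.2] [-3.141  0.    -1.328] F [0.1 0.5 2.5] T [ 0.17 -0.   -0.06] open 0.358 q6 2.88
```

Emit:
apply_moves(motion="0.6 0 0 0 0;0.6 0 0 0 0;0.6 0 0 0 0;0.6 0 0 -0.001 -0.35;0.6 0 0 -0.001 -0.35;0.6 0 0 -0.001 -0.35;0.6 0 0 -0.001 -0.35;0.6 0 0 -0.001 -0.35;0.6 0 0 -0.001 -0.35;0.6 0 0 -0.001 -0.35;0.6 0 0 -0.001 -0.35;0.6 0 0 -0.001 -0.35;0.6 0 0 -0.001 -0.35;0.6 0 0 -0.001 -0.35;0.6 0 0 -0.001 -0.35;0.6 0 0 -0.001 -0.35")

```text
clock: 19.7
eef_pos: [524.9, -8.3, 258.0]
tcp_rot: [3.142, 0.0, -0.237]
contact_force: [-0.5, -0.6, -0.8]
opening: 0.801
```

Run:
```python
from h import *
did(0,0,-.001,-.35)
st()
```

```text
cmd [ 5.24878e+02 -8.35300e+00  2.58081e+02 -2.35000e-01]
t 19.70 [524.9  -8.3 258. ] [ 3.142  0.    -0.237] F [-0.5 -0.6 -0.8] T [0.   0.02 0.07] open 0.801 q6 1.79
```

Emit:
apply_moves(motion="-1 0 0 0 0;-1 0 0 0 0;-1 0 0 0 0;-1 0 0 0 0;-1 0 0 0 0;-1 0 0 0 0;-1 0 0 0 0", squeeze=60)

```text
clock: 20.28
eef_pos: [524.9, -8.3, 258.2]
tcp_rot: [-3.141, -0.0, -0.235]
contact_force: [-0.9, 0.2, 3.7]
opening: 0.36
```

Emit:
apply_moves(motion="-1 0 0 0 0.03;-1 0 0 0.0002 0.06;-1 0 0 0.0004 0.08;-1 0 0 0.0005 0.08;-1 0 0 0.0005 0.08")

```text
clock: 20.7
eef_pos: [525.9, -8.9, 258.1]
tcp_rot: [-3.141, -0.003, -0.486]
contact_force: [3.2, -5.1, 2.4]
opening: 0.354
```

Run:
```python
from h import *
did(0,0,.0005,.08)
st()
```

```text
cmd [ 5.24878e+02 -8.35300e+00  2.57581e+02 -4.86000e-01]
t 20.70 [525.9  -8.9 258.1] [-3.141e+00 -3.000e-03 -4.860e-01] F [ 3.2 -5.1  2.4] T [-0.8  -0.54  0.24] open 0.354 q6 2.04
```

Emit:
apply_moves(motion="-1 0 0 0 0.03;-1 0 0 0 0.05;-1 0 0 0 0.05", squeeze=80)

```text
clock: 20.95
eef_pos: [526.6, -9.2, 258.6]
tcp_rot: [-3.14, -0.006, -0.645]
contact_force: [4.6, -6.6, 4.8]
opening: 0.351
```

Run:
```python
from h import *
did(0,0,0,.05)
st()
from rig import grab_frame,spotter
for c in ["side","scene"]:
    f=grab_frame(c); print(c,[(np.round(d['point'],1),d['conf']) for d in spotter.place_of("lid_rim",c)][:2])
```

```text
cmd [524.878  -8.353 257.581  -0.643]
t 20.95 [526.6  -9.2 258.6] [-3.14  -0.006 -0.645] F [ 4.6 -6.6  4.8] T [-1.34 -0.87  0.61] open 0.351 q6 2.20
side [(array([526. ,  -9.3,  54.5]), 0.84)]
scene [(array([526.4, -10.7,  54.3]), 0.74)]
```

Emit:
apply_moves(motion="0.6 0 0 0 0;0.6 0 0 0 0;0.6 0 0 0 0;0.6 0 0 0 0;0.6 0 0 0 0;0.6 0 0 -0.03 0;0.6 0 0 -0.07 0;0.6 0 0 -0.1 0;0.6 0 0 -0.1 0;0.6 0 0 -0.1 0;0.6 0 0 -0.1 0;0.6 0 0 -0.1 0")

```text
clock: 22.15
eef_pos: [524.3, -8.3, 356.3]
tcp_rot: [3.14, 0.002, -0.643]
contact_force: [0.1, -0.2, -0.1]
opening: 0.8
```

Run:
```python
from fit import *
did(0,0,-.1,0)
st()
from rig import grab_frame,spotter
for c in ["side","scene","wrist"]:
    f=grab_frame(c); print(c,[(np.round(d['point'],1),d['conf']) for q in ("lid_rim","lid_grip") for d in spotter.place_of(q,c)][:3])
    if c=="side": cv2.imwrite("pics/s11.png",cv2.resize(f['img'][150:250,200:330,::-1],None,fx=5,fy=5,interpolation=cv2.INTER_CUBIC))
    if c=="wrist": 
        im=np.ascontiguousarray(f['img'][:,:,::-1])
        for z,rad in [(80.4,32.5),(114.4,16)]:
            pts=[[int(q+.5) for q in proj(f,[525.5+rad*np.cos(a),-8.1+rad*np.sin(a),z])] for a in np.arange(0,6.3,.1)]
            cv2.polylines(im,[np.array(pts)],True,(0,0,255),1)
        cv2.imwrite("pics/w11.png",im)
```

```text
cmd [524.878  -8.353 357.581  -0.643]
t 22.15 [524.3  -8.3 356.3] [ 3.14e+00  2.00e-03 -6.43e-01] F [ 0.1 -0.2 -0.1] T [-0.01  0.02 -0.02] open 0.800 q6 2.20
side [(array([526. ,  -6.9,  53.3]), 0.59), (array([521.6, -14.4, 100.8]), 0.73)]
scene [(array([525.1,  -8.7,  55.3]), 0.68), (array([526.4,  -4.8,  99.1]), 0.8), (array([524.8,  -6.3,  75.9]), 0.16)]
wrist [(array([525.7,  -7.8,  53.4]), 0.58)]
```

View pics/s11.png

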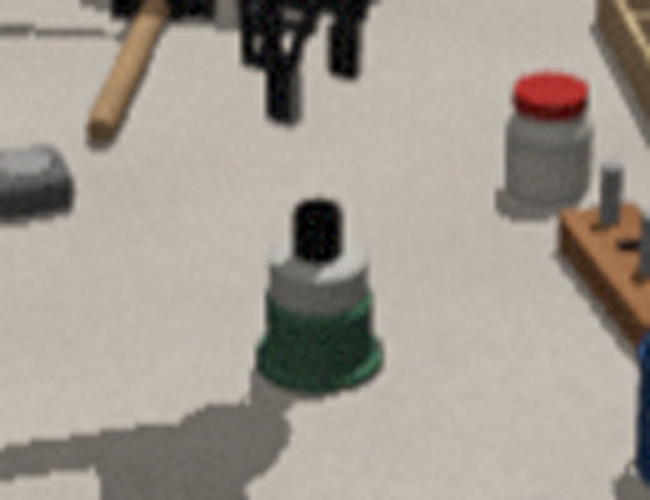

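View pics/w11.png

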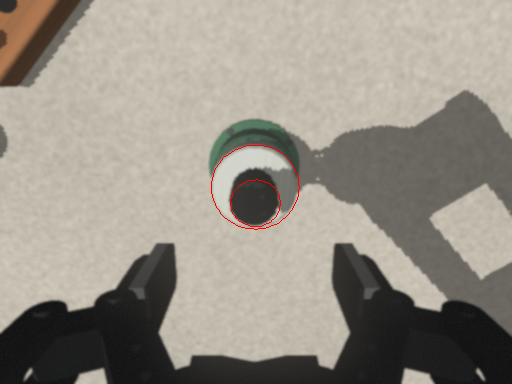

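```bash
python3 -c "
from rig import r
print(r.sense()['clock']); print(r.sign_off())"
```

```text
22.6
the job is handed in; nothing more can be done
None
```

The die is in the canister and the lid is screwed home and released. I handed the job in at 22.6 s of the 72 s allowed; the hand-in itself gave no verdict.

**Die:** I released it inside the mouth, and a wrist picture afterwards showed it standing in the canister.

**Lid start:** I centred the lid in the gripper with two crossed grips and lowered it onto the neck. It went straight down through the gaps to about 16.4 mm below the rim. **So I did not do the backward turn you asked for**, because the lid was already in the thread starts.

**Screwing home:** I turned the lid clockwise 76 degrees, during which it sank about 4.2 mm. I then took a new grip and turned further until it met the stop. The torque rose to about 0.6 N m and the gripper began to slip or push sideways.

**Last checks:**
- **Height:** the detectors put the lid's edge at z = 53.3 to 55.3 mm from three cameras, against 54.4 when fully home and a limit of 56.
- **Centring and level:** in the pictures the lid looks level and centred. The `lid_rim` readings from the three cameras agree to about 2 mm.
- **Disagreement:** the detectors' `lid_grip` readings scattered by up to about 6 mm. The wrist camera read about 1 to 2 mm off along one axis; I corrected for this by viewing the canister from a second angle.
- **Other things:** no force is on the tool, the gripper is about 70 mm clear of the lid, and nothing else in the final views looked moved. I did not measure the bystanders' positions.

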